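# Find the wheel with bearing play on a twin-wheel guide unit and flag it

### The job

One of the two wheels of the conveyor guide unit has a worn bearing. Set the unit down gently in the cradle of the check stand, axle along the notched rail (either way round), let go, then find the wheel with play by taking the tyre at its top and rocking it on its axle, first outward away from the green post as far as it gives, then inward past upright as far as it gives; both wheels look alike and the worn one must have been rocked fully both ways. Then lift the yellow marker tab out of the middle notch and drop it into the end notch beside the worn wheel, leaving the unit seated in the cradle and the other things on the table where they are.

Things in the scene. Friction and masses are not known exactly. Their poses are not given: they have to be found in the camera images.
- unit: Loose twin-wheel guide unit, 0.86 kg, upright at any yaw: dark steel foot 80 (x) x 130 (y) x 12 mm; on it a square green post 24 x 24 mm, top 100 mm up, the handle (pinch its x sides 75 to 100 mm up); steel axle along y, 60 mm up, with an alike wheel at y = +55 and -55 mm. Wheels: black tyre, 74 mm across, 18 mm thick, round section; they also spin. Origin: underside of the foot, centre; z up.
- stand: Fixed stand. Blue curb (top 15 mm) round a cradle 90 (x) x 138 (y) mm inside, floor 6 mm above the table: takes the unit's foot with 4 to 5 mm play a side. On the robot's side, at x = -85 mm, an aluminium rail along y: 8 mm thick, top 36 mm, three open notches 18 mm wide, 14 mm deep, at y = -50, 0, +50 mm (the end ones beside the wheels). Origin: cradle centre, table height; x away from robot.
- tab: Loose yellow marker tab, 40 g, in the middle notch at the start. Grip block 14 (x) x 20 (y) mm, 32 to 62 mm above its origin; below it a saddle 19 x 20 mm whose cheeks straddle the rail with 2.5 mm play a side; inside, a 12 mm wide (y) key rests on the notch floor. Seated, its origin is 14 mm above the table; the key leaves the notch 14 mm higher. Origin: underside, centre; axes as the stand's.
- hub_a (a point): Centre of wheel A on the axle (unit frame 0, +55, 60 mm).
- hub_b (a point): Centre of wheel B on the axle (unit frame 0, -55, 60 mm).
- tyre_a (a point): Middle of the tyre's section at the top of wheel A, 28 mm above its hub: where to take it to rock it; rocks with the wheel. Keep the fingers about 1 mm clear of each side of the tyre, or tip the hand along with the wheel: a firm pinch by a hand that stays upright locks the tilt. Pushing over 4 N beyond the stop can shift or tip the unit.
- tyre_b (a point): The same point on wheel B.
- rock_a (a joint): Rocking angle of wheel A on its axle, rad: 0 = square to the axle, positive = top leaning outward (away from the post), negative = inward. A sound wheel gives at most 0.015 either way, the worn one 0.15 either way (4 mm at the tyre's top); it needs about 0.5 N there and stays where it is left.
- rock_b (a joint): The same for wheel B.
- label_roll: Bystander: white label roll, 68 mm diameter, 32 mm high, lying flat. Leave alone.
- lot_stamp: Bystander: wooden hand stamp with black knob, 27 x 52 x 70 mm, upright. Leave alone.
- gauge: Bystander: flat pale plate with two holes, 34 x 75 x 6 mm. Leave alone.
- crate_edge (a point): Point on the top front edge, near its middle, of the big grey crate of orange tubes that stands on the table between the unit's start and the stand. The crate reaches from y = -0.19 to +0.24 m, starts at x = 0.48 m and is 185 mm high: carry the unit over it or round its front.
Mind the look-alikes: they are no part of the job. What is meant by the tab is not white, and is the smaller of those in its own colour.

How it is judged:
By the outcome, as a careful person would: the job done as asked, in the order asked, and still so for the second after the job is handed in, with the robot touching nothing.
It also fails if it takes over 72 s, if anything falls off the work surface, if the arm or the gripper's body presses on something with over 40 N, if the wrist force passes 120 N, or if a joint passes its speed limit or range.

### The arm

A 6-joint arm with a two-finger parallel gripper is mounted at the origin on a cart in front of the work surface, level with it; the furniture and walls round the work are solid. World frame = base frame: x ahead of the robot, y to its left, z up, the work surface at z = 0. Lengths are in m, angles in rad, forces in N, time in s.
With the tool pointing down it reaches from about 0.225 to 0.875 m from the base axis. Payload 3.4 kg.
Tool frame: the origin (TCP) lies on the centre line of the jaws, within the pads' length; the fingertips stand 11 mm ahead of it and the grasp point (between the pads) lies 8 mm behind it; z points along the fingers, y is the line along which they close (so a half turn about z gives the same grasp; the last joint's range is limited). The gripper opens to 85 mm and grips with 20 to 120 N. Pads are 22 mm wide; open, the fingers measure 114 mm over their backs; the gripper's body (76 mm by 85 mm) begins 54 mm behind the grasp point. The pads swing forward as they close: fully open they stand 13 mm farther back than shut.
Start: joints at [-1.25, 0.276, 1.505, -0, 1.361, -0.121], TCP at [0.246, -0.52, 0.242] pointing down, gripper open.
Joint ranges: [-2.89, 2.89], [-0.75, 2.08], [0.22, 2.7], [-1.18, 4.32], [0.11, 2.71], [-2.7, 2.7]. Speed limits (rad/s): [2.57, 2.57, 3.14, 3.14, 3.14, 3.14].

### API

Orientations are given as a unit quaternion [w, x, y, z].
In Python, from rig import manip, eyes, job gives the robot as it stands.
- The arm moves only by the tool drive_tool, never from a script. Its argument "rows" is a list of rows, each a list of 3 entries, a list of its own where there are three numbers: the turn, a rotation vector about the world's x, y, z in rad, then the shift along the world's x, y, z in cm, then the finger opening in cm, from 0 to 8.54. A call has 1 to 8 rows; each row shifts and turns the commanded pose from where the row before left it; what a row does not reach is not made up. A row lasts 1/8 s, in which the tool goes at most 62.5 mm and 10.7 degrees, less where a joint would pass 70% of its speed; a pose out of reach is approached as far as the arm can. A call is refused whole if a number of a shift passes 6.25 or a number of a turn 0.188, either way. A call with a gripper value outside its range is refused whole. The fingers move at their own pace and stop on an object; "force" is the grip in N (left out, the last holds). Time passes only in rows, so rows that do not move let the fingers close. It gives the time, the measured TCP pose, the force, the opening and the grip force at its end, in the units of the state.
- manip.get_state(): the state, without advancing time (a new reading comes with each control period).
- eyes.get_image(name): name is "scene" or "top" or "wrist"; returns the picture (420x560x3 uint8, red, green, blue); there is no depth.
- eyes.get_calibration(name): a dict with "camera_matrix" (3x3 intrinsics, pixels), "view" (4x4, takes a point from world to camera coordinates). Camera axes: x right, y up, looking along -z (the intrinsics and any distortion apply to the point x, -y, -z); pixel columns grow to the right and rows downward; lengths in m; the calibration is good to about 2 mm. A picture is of the moment at which its call begins: read the wrist's pose just before it. get_calibration takes no time and is no camera call; for the wrist camera it gives the pose at the moment of the call.
- job.sign_off(): hands the job in; it is judged then, once.
The state is a dict: "clock": time; "qpos": joint angles; "qd": joint speeds; "effort": joint torques, N m; "position": TCP position; "ee_rot": TCP orientation; "contact_force": force on the tool from outside, world axes, zero at the start; "moment": the same for the moment, N m; "width": finger opening in m; "gripper_force": force on a finger pad.
Only numpy, scipy, OpenCV 4.12 (cv2) and the standard library are available. Lean on these libraries where they do the work, as an engineer would, in place of code of your own. Each camera call takes 0.05 s, during which the arm holds its last target. There are 200 camera calls.

## Working session

There is one attempt and no reset: what is moved stays moved. The work goes in short steps, Python scripts to look and compute and a tool call to move; the robot and the scene stay as the last step left them, time stands still between calls to the robot, and variables do not carry over. Pictures are saved under pics/ and viewed, at most 10 in all, crops included, and the job is handed in when it is done.

Besides the shell and the picture viewer there is one more tool, called after "Call:" as name([rows], argument=value, ...), one row to a line, values as JSON. drive_tool: Moves the arm, as the interface text tells. Its arguments: {"type":"object","properties":{"rows":{"type":"array"},"force":{"type":"number"}},"required":["rows"]}

```bash
mkdir -p pics; ls
cat > h.py <<'E'
import numpy as np, cv2
from rig import manip, eyes, job
def snap(n,f,crop=None,s=1):
    im=np.array(eyes.get_image(n))[:,:,::-1]
    cv2.imwrite('pics/raw_'+f,im)
    if crop: im=im[crop[1]:crop[3],crop[0]:crop[2]]
    if s!=1: im=cv2.resize(im,None,fx=s,fy=s,interpolation=cv2.INTER_CUBIC)
    cv2.imwrite('pics/'+f,im); return im
def cal(n):
    c=eyes.get_calibration(n); return np.array(c['camera_matrix']),np.array(c['view']),c
def proj(n,P,c=None):
    K,V,_=c or cal(n); P=np.atleast_2d(P); p=P@V[:3,:3].T+V[:3,3]; p=p*[1,-1,-1]; q=p@K.T; return q[:,:2]/q[:,2:]
def ray(n,uv,z,c=None):
    K,V,_=c or cal(n); uv=np.atleast_2d(uv); d=np.c_[uv,np.ones(len(uv))]@np.linalg.inv(K).T*[1,-1,-1]
    d=d@V[:3,:3]; o=-V[:3,:3].T@V[:3,3]; return o+d*((z-o[2])/d[:,2])[:,None]
E
python3 - <<'E'
from h import *
a=snap('scene','s1.png'); b=snap('top','t1.png')
cv2.imwrite('pics/both1.png',cv2.resize(np.vstack([a,b]),(400,600))) if 0 else None
for n in('scene','top','wrist'):
    c=cal(n)[2]; print(n,np.round(c['camera_matrix'],1).tolist(),np.round(c['view'],3).tolist(),[k for k in c])
print(manip.get_state())
E
```

```text
pics
scene [[404.0, 0.0, 279.8], [0.0, 404.0, 212.8], [0.0, 0.0, 1.0]] [[0.702, -0.712, -0.005, -0.302], [0.297, 0.286, 0.911, -0.257], [-0.647, -0.641, 0.412, -0.884], [0.0, 0.0, 0.0, 1.0]] ['camera_matrix', 'view']
top [[477.5, 0.0, 283.1], [0.0, 477.5, 212.8], [0.0, 0.0, 1.0]] [[0.014, -1.0, -0.005, 0.015], [0.997, 0.013, 0.08, -0.461], [-0.08, -0.006, 0.997, -1.396], [0.0, 0.0, 0.0, 1.0]] ['camera_matrix', 'view']
wrist [[309.5, 0.0, 280.3], [0.0, 309.5, 213.8], [0.0, 0.0, 1.0]] [[0.428, -0.904, 0.0, -0.575], [0.86, 0.407, -0.308, 0.04], [0.279, 0.132, 0.951, -0.38], [0.0, 0.0, 0.0, 1.0]] ['camera_matrix', 'view']
{'clock': 0.1, 'qpos': array([-1.24999556e+00,  2.76565886e-01,  1.50599791e+00, -1.62757810e-05,
        1.36072239e+00, -1.20982160e-01]), 'qd': array([ 0.00087375, -0.00214285, -0.00097273,  0.00054296,  0.00093147,
        0.00148243]), 'effort': array([ 1.27104053e-03, -4.17699552e+01, -2.46403795e+01, -1.77881032e-05,
        5.70668824e-03,  8.35210727e-06]), 'position': array([ 0.24569773, -0.51936203,  0.24151018]), 'ee_rot': array([-8.41752206e-04,  9.75701794e-01,  2.19101099e-01, -9.23772461e-05]), 'contact_force': array([-0.17766952,  0.15030447,  0.05299395]), 'moment': array([ 0.00425834,  0.0254975 , -0.00827547]), 'gripper_force': 0.0, 'width': 0.08537679097645234}
```

View pics/s1.png

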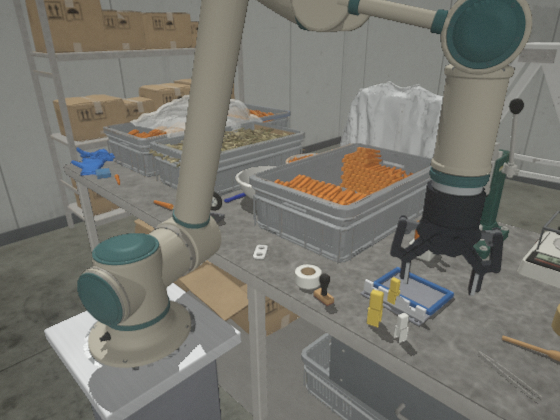

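View pics/t1.png

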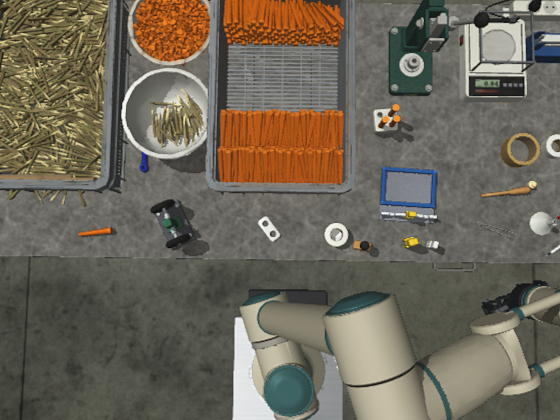

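Scene/top pictures: unit at top (171,222); stand at (408,192). Tab candidates: yellow in the middle notch, top (411,214)/scene (394,290); larger yellow piece, top (411,242)/scene (376,307); white piece, top (433,244)/scene (403,328). By the description I choose the smaller yellow one on the rail. I'll check that in a close crop.

Run:
```python
from h import *
r=cv2.imread('pics/raw_t1.png'); s=cv2.imread('pics/raw_s1.png')
A=cv2.resize(r[190:260,140:205],(390,420),interpolation=cv2.INTER_CUBIC); B=cv2.resize(r[160:255,365:445],(354,420),interpolation=cv2.INTER_CUBIC)
cv2.imwrite('pics/c1.png',np.hstack([A,B]))
print('unit',ray('top',[[171,222]],.1),'wheels',ray('top',[[163,204],[179,239]],.097))
print('stand curb corners',ray('top',[[382,169],[437,169],[437,205],[380,205]],.015))
print('tab',ray('top',[[411,214]],.07)); print('others',ray('top',[[411,242],[433,244],[364,245],[336,235],[268,229]],.05)); print('wristcam rel', np.linalg.inv(cal('wrist')[1])[:3,3])
```

```text
unit [[0.42385807 0.33287137 0.1       ]] wheels [[0.47428686 0.35769853 0.097     ]
 [0.37686612 0.30972632 0.097     ]]
stand curb corners [[ 0.59578018 -0.27277713  0.015     ]
 [ 0.59788685 -0.43688004  0.015     ]
 [ 0.48984681 -0.43559163  0.015     ]
 [ 0.48761315 -0.26654134  0.015     ]]
tab [[ 0.45757188 -0.34387476  0.07      ]]
others [[ 0.37833616 -0.34850603  0.05      ]
 [ 0.37345031 -0.41166455  0.05      ]
 [ 0.36787741 -0.21334454  0.05      ]
 [ 0.39555756 -0.13265979  0.05      ]
 [ 0.41022747  0.06374806  0.05      ]]
wristcam rel [ 0.31769705 -0.4854158   0.37351034]
```

View pics/c1.png

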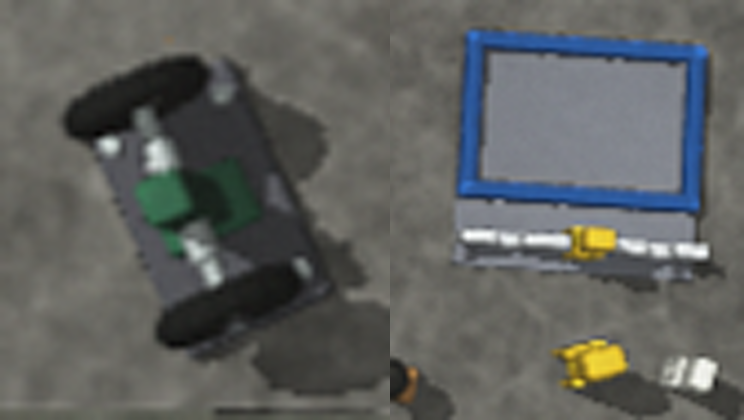

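The crop confirms it: the smaller yellow tab sits on the rail's middle notch (crop 590,242), the larger yellow piece lies loose at (590,360), and the white one at (690,372). Next is a look at the stand from the wrist camera.

Call:
drive_tool([
  [[0,0,0],[3.5,2,0.5],8.54],
  [[0,0,0],[3.5,2,0.5],8.54],
  [[0,0,0],[3.5,2,0.5],8.54],
  [[0,0,0],[3.5,2,0.5],8.54],
  [[0,0,0],[3.5,2,0.5],8.54],
  [[0,0,0],[2,1,0],8.54],
  [[0,0,0],[0,0,0],8.54],
  [[0,0,0],[0,0,0],8.54],
])

```text
clock: 1.1
position: [0.4398, -0.4103, 0.2668]
ee_rot: [-0.0, 0.976, 0.219, -0.001]
contact_force: [0.6, 0.1, 0.5]
width: 0.0855
gripper_force: 0.0
```

Run:
```python
from h import *
c=cal('wrist'); import pickle; pickle.dump(c,open('w1.pkl','wb'))
im=snap('wrist','w1.png')
print(np.linalg.inv(c[1])[:3,3])
```

```text
[ 0.5119569  -0.37621681  0.39866447]
```

View pics/w1.png

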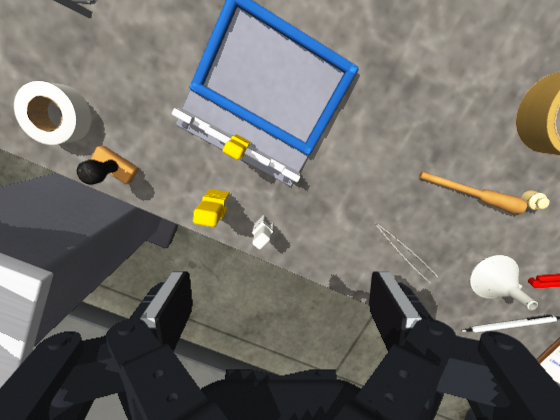

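```bash
cat >> h.py <<'E'
def stand(f,c):
    im=cv2.imread(f); hsv=cv2.cvtColor(im,cv2.COLOR_BGR2HSV)
    m=cv2.inRange(hsv,(100,140,60),(125,255,255)); m=cv2.morphologyEx(m,cv2.MORPH_CLOSE,np.ones((3,3)))
    cs,hi=cv2.findContours(m,cv2.RETR_CCOMP,cv2.CHAIN_APPROX_NONE)
    out=[]
    for ct,h in zip(cs,hi[0]):
        if cv2.contourArea(ct)>2000:
            z=.006 if h[3]>=0 else .015
            P=ray(None,ct[:,0],z,c)[:,:2]; r=cv2.minAreaRect((P*1000).astype(np.float32)); out.append((h[3]>=0,r))
    return out
E
python3 - <<'E'
from h import *
import pickle
c=pickle.load(open('w1.pkl','rb'))
print(stand('pics/raw_w1.png',c)); print(stand('pics/raw_t1.png',cal('top')))
# yellow blobs
im=cv2.imread('pics/raw_w1.png');hsv=cv2.cvtColor(im,cv2.COLOR_BGR2HSV);m=cv2.inRange(hsv,(20,150,100),(35,255,255))
n,l,s,ce=cv2.connectedComponentsWithStats(m)
for i in range(1,n):
    if s[i,4]>60: print(s[i],ce[i],ray(None,[ce[i]],.07,c))
print(ray(None,[[177,113],[296,178]],.036,c))
E
```

```text
[(np.False_, ((543.1260375976562, -352.6510925292969), (160.52178955078125, 113.37083435058594), 86.59342956542969)), (np.True_, ((542.9391479492188, -352.23028564453125), (141.86273193359375, 92.98040008544922), 86.7352294921875))]
[]
[ 516   73   44   79 1093] [541.84446478 102.11985361] [[ 0.63312046 -0.60860317  0.07      ]]
[223 135  27  25 421] [235.71971496 146.76484561] [[ 0.46185369 -0.34880232  0.07      ]]
[193 189  36  38 937] [210.55389541 208.10885806] [[ 0.38816575 -0.34943153  0.07      ]]
[[ 0.46284256 -0.27254647  0.036     ]
 [ 0.45360564 -0.42479256  0.036     ]]
```

Call:
drive_tool([
  [[0,0,0],[-0.5,3,0],6],
  [[0,0,0],[-0.5,5,0],6],
  [[0,0,0],[-0.5,5.5,0],6],
  [[0,0,0],[-0.5,5.5,0],6],
  [[0,0,0],[-0.5,5.5,0],6],
  [[0,0,0],[-0.5,5.5,0],6],
  [[0,0,0],[-0.5,5.5,0],6],
  [[0,0,0],[-0.5,5.5,0],6],
])

```text
clock: 2.15
position: [0.4001, 0.0007, 0.2675]
ee_rot: [0.0, 0.976, 0.218, 0.0]
contact_force: [1.5, 0.5, -0.0]
width: 0.06
gripper_force: 0.0
```

Call:
drive_tool([
  [[0,0,0],[-0.5,5.5,0],6],
  [[0,0,0],[-0.5,5.5,0],6],
  [[0,0,0],[-0.5,5.5,0],6],
  [[0,0,0],[-0.5,5.5,0],6],
  [[0,0,0],[0,5,0],6],
  [[0,0,0],[0,4,0],6],
  [[0,0,0],[0,0,0],6],
  [[0,0,0],[0,0,0],6],
])

```text
clock: 3.15
position: [0.381, 0.3088, 0.2671]
ee_rot: [0.001, 0.976, 0.219, -0.0]
contact_force: [-0.4, 0.2, -0.6]
width: 0.06
gripper_force: 0.0
```

Run:
```python
from h import *
c=cal('wrist'); import pickle; pickle.dump(c,open('w2.pkl','wb'))
im=snap('wrist','w2.png')
print(np.linalg.inv(c[1])[:3,3],proj(None,[[.424,.333,.1]],c))
```

```text
[0.45294258 0.34311117 0.39899866] [[275.98390204 146.82816362]]
```

View pics/w2.png

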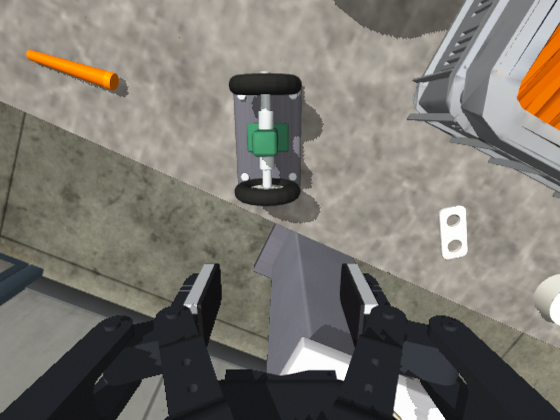

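Unit seen from the wrist: post top at about (264,142), tyres at (265,84) and (267,190). The axle is nearly along the image column, so the tool yaw already matches.

Run:
```python
from h import *
import pickle
c=pickle.load(open('w2.pkl','rb')); im=cv2.imread('pics/raw_w2.png'); hsv=cv2.cvtColor(im,cv2.COLOR_BGR2HSV)
print(im[142,264],im[142,284],im[84,250],im[192,250],im[110,245])
g=cv2.inRange(hsv,(60,80,30),(95,255,255)); g[:, :220]=0; g[:,320:]=0
gv=hsv[...,2][g>0]; t,_=cv2.threshold(gv.reshape(-1,1),0,255,cv2.THRESH_OTSU); print('otsu',t)
def comp(m):
    n,l,s,ce=cv2.connectedComponentsWithStats(m)
    return [(s[i].tolist(),ce[i].round(1).tolist(),l==i) for i in range(1,n) if s[i,4]>80]
for s,ce,l in comp(((g>0)&(hsv[...,2]>t)).astype(np.uint8)):
    print('green',s,ce); r=cv2.minAreaRect((ray(None,np.argwhere(l)[:,::-1],.1,c)[:,:2]*1000).astype(np.float32)); print(r)
k=((hsv[...,2]<45)*255).astype(np.uint8); k[:60]=0;k[215:]=0;k[:,:220]=0;k[:,310:]=0
for s,ce,l in comp(cv2.morphologyEx(k,cv2.MORPH_OPEN,np.ones((5,5)))):
    r=cv2.minAreaRect(np.argwhere(l)[:,::-1].astype(np.float32)); print('tyre',s,ce,r)
```

```text
[111 157  73] [61 87 40] [42 45 45] [47 50 51] [132 122 124]
otsu 119.0
green [247, 123, 28, 31, 664] [260.0, 140.1]
((425.01458740234375, 349.4983215332031), (27.49329376220703, 25.362455368041992), 25.256704330444336)
tyre [230, 75, 71, 20, 875] [269.8, 87.0] ((265.0, 84.5), (19.0, 70.0), 90.0)
tyre [240, 180, 20, 10, 136] [248.8, 184.2] ((249.5, 184.5), (9.0, 19.0), 90.0)
tyre [266, 180, 34, 26, 431] [285.9, 193.6] ((283.6693115234375, 196.15280151367188), (22.234210968017578, 35.49140930175781), 37.30394744873047)
```

Run:
```python
from h import *
import pickle
c=pickle.load(open('w2.pkl','rb')); im=cv2.imread('pics/raw_w2.png')
p=ray(None,[[264.5,142.5]],.1,c)[0]; print(p)
print('axle',ray(None,[[265,84],[267,190]],.075,c),'foot mid edge',ray(None,[[236,140],[300.5,140]],.012,c))
a=np.radians(26); x,y=p[:2]; R=lambda q:[x+q[0]*np.sin(a)+q[1]*np.cos(a),y-q[0]*np.cos(a)+q[1]*np.sin(a),q[2]]
big=cv2.resize(im[60:220,210:330],None,fx=3.7,fy=3.7,interpolation=cv2.INTER_CUBIC)
def dr(P,col):
    q=(proj(None,np.array([R(k) for k in P]),c)-[210,60]+.5)*3.7
    cv2.polylines(big,[q.astype(np.int32)],True,col,1)
b=lambda h,w,z:[(-h,-w,z),(h,-w,z),(h,w,z),(-h,w,z)]
dr(b(.04,.065,.012),(0,0,255)); dr(b(.012,.012,.1),(255,0,255))
for s in(-.055,.055): dr([(.037*np.cos(t),s,.06+.037*np.sin(t)) for t in np.linspace(0,6.28,40)],(255,255,0))
cv2.imwrite('pics/ov.png',big)
```

```text
[0.42301021 0.34451342 0.1       ]
axle [[0.47120744 0.36706734 0.075     ]
 [0.37619371 0.32160904 0.075     ]] foot mid edge [[0.40208512 0.37759021 0.012     ]
 [0.43566772 0.30642911 0.012     ]]
```

View pics/ov.png

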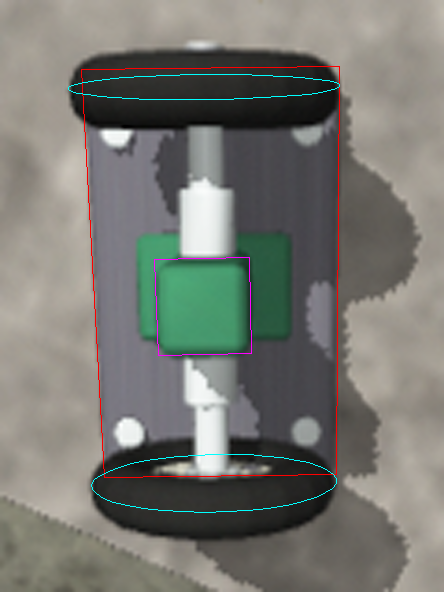

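Call:
drive_tool([
  [[0,0,0],[2.1,1.8,-1],5],
  [[0,0,0],[2.1,1.8,-3],5],
  [[0,0,0],[0,0,-4],5],
  [[0,0,0],[0,0,-4],5],
  [[0,0,0],[0,0,-3],5],
  [[0,0,0],[0,0,-2],5],
  [[0,0,0],[0,0,-1.5],5],
  [[0,0,0],[0,0,0],5],
])

```text
clock: 4.2
position: [0.4226, 0.3449, 0.0817]
ee_rot: [0.0, 0.976, 0.218, -0.001]
contact_force: [-0.4, 1.0, -0.5]
width: 0.0497
gripper_force: 0.0
```

Call:
drive_tool([
  [[0,0,0],[0,0,0],2],
  [[0,0,0],[0,0,0],2],
  [[0,0,0],[0,0,0],2],
  [[0,0,0],[0,0,0],1.5],
  [[0,0,0],[0,0,0],1.5],
  [[0,0,0],[0,0,0],1.5],
], force=60)

```text
clock: 4.95
position: [0.4238, 0.3461, 0.0835]
ee_rot: [0.0, 0.976, 0.219, 0.001]
contact_force: [1.8, -3.7, 6.7]
width: 0.0228
gripper_force: 61.7
```

Call:
drive_tool([
  [[0,0,0],[0,0,0.8],1.5],
  [[0,0,0],[0,0,1.5],1.5],
  [[0,0,0],[0,0,2.5],1.5],
  [[0,0,0],[-1,0,3],1.5],
  [[0,0,0],[-1.5,0,3],1.5],
  [[0,0,0],[-1.5,0,3],1.5],
  [[0,0,0],[-1.5,0,2],1.5],
  [[0,0,0],[-0.5,-1.5,0.5],1.5],
])

```text
clock: 5.95
position: [0.3622, 0.3318, 0.2468]
ee_rot: [-0.001, 0.975, 0.22, 0.001]
contact_force: [0.5, -1.0, -6.7]
width: 0.023
gripper_force: 60.2
```

Call:
drive_tool([
  [[0,0,0],[0,-3,0],1.5],
  [[0,0,0.1],[0,-4,0],1.5],
  [[0,0,0.1],[0,-4.5,0],1.5],
  [[0,0,0.1],[0,-4.5,0],1.5],
  [[0,0,0.1],[0,-4.5,0],1.5],
  [[0,0,0.1],[0,-4.5,0],1.5],
  [[0,0,0.1],[0,-4.5,0],1.5],
  [[0,0,0.1],[0,-4.5,0],1.5],
])

```text
clock: 6.95
position: [0.3614, -0.0106, 0.2447]
ee_rot: [-0.0, 0.841, 0.542, -0.001]
contact_force: [0.7, -1.2, -7.6]
width: 0.023
gripper_force: 60.2
```

Call:
drive_tool([
  [[0,0,0.1],[0,-4.5,0],1.5],
  [[0,0,0.1],[0,-4.5,0],1.5],
  [[0,0,0.1],[0,-4.5,0],1.5],
  [[0,0,0.07],[0,-4.5,0],1.5],
  [[0,0,0],[0,-4.5,0],1.5],
  [[0,0,0],[0,-4,0],1.5],
  [[0,0,0],[0,-2,0],1.5],
  [[0,0,0],[0,0,0],1.5],
])

```text
clock: 7.95
position: [0.362, -0.2947, 0.2446]
ee_rot: [-0.001, 0.728, 0.685, -0.0]
contact_force: [0.9, 0.7, -8.4]
width: 0.0229
gripper_force: 60.2
```

Call:
drive_tool([
  [[0,0,0],[2,-0.8,0],1.5],
  [[0,0,0],[3.5,-1,0],1.5],
  [[0,0,0],[4,-1.2,0],1.5],
  [[0,0,0],[4,-1.2,0],1.5],
  [[0,0,0],[3,-1,0],1.5],
  [[0,0,0],[1.6,-0.6,0],1.5],
  [[0,0,0],[0,0,-2],1.5],
  [[0,0,0],[0,0,-2.5],1.5],
])

```text
clock: 8.95
position: [0.5438, -0.35, 0.1995]
ee_rot: [-0.001, 0.727, 0.687, 0.0]
contact_force: [-0.2, -0.2, -7.8]
width: 0.0231
gripper_force: 60.6
```

Call:
drive_tool([
  [[0,0,0],[0,0,-2.5],1.5],
  [[0,0,0],[0,0,-2.5],1.5],
  [[0,0,0],[0,0,-2],1.5],
  [[0,0,0],[0,0,-1.5],1.5],
  [[0,0,0],[0,0,0],1.5],
  [[0,0,0],[0,0,0],1.5],
])

```text
clock: 9.7
position: [0.5444, -0.3519, 0.1161]
ee_rot: [0.001, 0.728, 0.686, 0.0]
contact_force: [0.5, 0.2, -7.2]
width: 0.0232
gripper_force: 60.5
```

Run:
```python
from h import *
c=cal('wrist'); import pickle; pickle.dump(c,open('w3.pkl','wb'))
im=snap('wrist','w3.png'); s=snap('scene','s3.png'); t=snap('top','t3.png')
cs=cal('scene')
u=proj(None,[[.543,-.353,.1]],cs)[0].astype(int); print(u)
A=s[u[1]-60:u[1]+60,u[0]-75:u[0]+75]
cv2.imwrite('pics/v3.png',np.vstack([cv2.resize(im,(400,300)),cv2.resize(A,(375,300),interpolation=cv2.INTER_CUBIC)[:, :375].copy() if 0 else cv2.resize(A,(400,300),interpolation=cv2.INTER_CUBIC)]))
```

```text
[417 257]
```

View pics/v3.png

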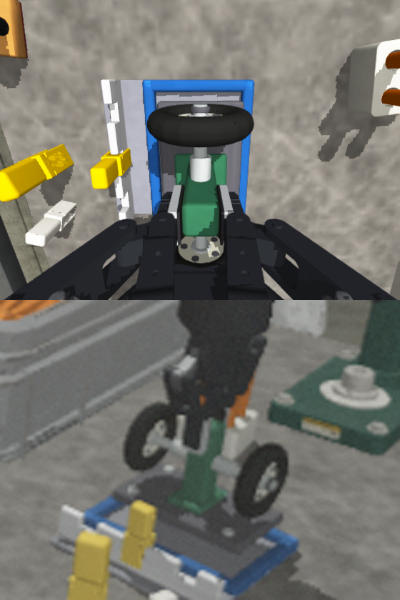

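Picture v3: the unit hangs upright just above the cradle with its foot within the blue curb (wrist half: curb inner edges at x≈153 and 243), and the tab is on the rail at (110,170). I'll lower it with force checks.

Call:
drive_tool([
  [[0,0,0],[-0.1,-0.1,-0.8],1.5],
  [[0,0,0],[0,0,-0.7],1.5],
  [[0,0,0],[0,0,-0.5],1.5],
  [[0,0,0],[0,0,0],1.5],
])

```text
clock: 10.35
position: [0.5424, -0.3525, 0.0944]
ee_rot: [-0.001, 0.728, 0.686, -0.0]
contact_force: [-0.1, 0.7, -7.6]
width: 0.0228
gripper_force: 60.5
```

Run:
```python
from h import *
s=manip.get_state(); print(s['contact_force'],s['moment'],s['position'])
```

```text
[-0.07003294  0.7003984  -7.61467483] [ 0.08477703 -0.03724707 -0.03299233] [ 0.54241661 -0.35247056  0.09442653]
```

Call:
drive_tool([
  [[0,0,0],[0,0,-0.2],1.5],
  [[0,0,0],[0,0,-0.2],1.5],
  [[0,0,0],[0,0,-0.1],1.5],
  [[0,0,0],[0,0,0],1.5],
])

```text
clock: 10.85
position: [0.5428, -0.3529, 0.0903]
ee_rot: [0.0, 0.728, 0.686, -0.0]
contact_force: [-0.0, -0.2, -7.6]
width: 0.0229
gripper_force: 60.6
```

Call:
drive_tool([
  [[0,0,0],[0,0,-0.1],1.5],
  [[0,0,0],[0,0,0],1.5],
])

```text
clock: 11.1
position: [0.543, -0.3529, 0.0896]
ee_rot: [0.0, 0.728, 0.686, 0.0]
contact_force: [-0.1, 0.4, -5.7]
width: 0.0234
gripper_force: 60.7
```

Call:
drive_tool([
  [[0,0,0],[0,0,-0.1],1.5],
  [[0,0,0],[0,0,0],1.5],
])

```text
clock: 11.35
position: [0.5431, -0.353, 0.0895]
ee_rot: [0.001, 0.728, 0.686, 0.0]
contact_force: [-0.2, 1.0, 1.3]
width: 0.0231
gripper_force: 61.7
```

Seated, and the floor now takes the weight. Releasing, lifting and turning to face the axle.

Call:
drive_tool([
  [[0,0,0],[0,0,0],2.6],
  [[0,0,0],[0,0,0],4],
  [[0,0,0],[0,0,0],5],
  [[0,0,0],[0,0,0.5],5],
  [[0,0,0],[0,0,2],5],
  [[0,0,0],[0,0,4],5],
  [[0,0,-0.1],[-0.5,0,5],5],
  [[0,0,-0.17],[-1,0,5],5],
])

```text
clock: 12.35
position: [0.5279, -0.3528, 0.255]
ee_rot: [0.0, 0.815, 0.58, 0.0]
contact_force: [-0.0, -0.4, -0.0]
width: 0.05
gripper_force: 0.0
```

Call:
drive_tool([
  [[0,0,-0.17],[-1,0,1.5],5],
  [[0,0,-0.17],[-1,0,0],5],
  [[0,0,-0.17],[-1.3,0,0],4],
  [[0,0,-0.17],[0,0,0],3],
  [[0,0,-0.17],[0,0,0],2],
  [[0,0,-0.17],[0,0,0],2],
  [[0,0,-0.17],[0,0,0],2],
  [[0,0,-0.11],[0,0,0],2],
])

```text
clock: 13.35
position: [0.4948, -0.3529, 0.2687]
ee_rot: [0.0, 1.0, -0.031, 0.0]
contact_force: [0.4, -0.6, 1.4]
width: 0.0202
gripper_force: 0.0
```

Call:
drive_tool([
  [[0,0,0],[0,0,0],2],
  [[0,0,0],[0,0,0],2],
])

```text
clock: 13.6
position: [0.4949, -0.3528, 0.2685]
ee_rot: [0.0, 1.0, -0.028, 0.0]
contact_force: [-0.3, -0.1, 0.0]
width: 0.0201
gripper_force: 0.0
```

Run:
```python
from h import *
c=cal('wrist'); import pickle; pickle.dump(c,open('w4.pkl','wb'))
im=snap('wrist','w4.png'); print(manip.get_state()['width'],proj(None,[[.543,-.353,.1]],c))
x,y,a=.543,-.353,np.radians(-3.4)
def W(P): P=np.array(P); return np.c_[x+P[:,0]*np.cos(a)-P[:,1]*np.sin(a),y+P[:,0]*np.sin(a)+P[:,1]*np.cos(a),P[:,2]]
ctr=proj(None,[[x,y,.05]],c)[0]; o=np.clip((ctr-[130,95]).astype(int),0,None); k=2.8
big=cv2.resize(im[o[1]:o[1]+190,o[0]:o[0]+260],None,fx=k,fy=k,interpolation=cv2.INTER_CUBIC)
def dr(P,col):
    cv2.polylines(big,[((proj(None,W(P),c)-o+.5)*k).astype(np.int32)],True,col,1)
b=lambda h,w,z,dx=0,dy=0:[(dx-h,dy-w,z),(dx+h,dy-w,z),(dx+h,dy+w,z),(dx-h,dy+w,z)]
dr(b(.045,.069,.006),(0,255,255)); dr(b(.04,.065,.018),(0,0,255)); dr(b(.012,.012,.106),(255,0,255)); dr(b(.007,.01,.076,-.085),(255,0,0)); dr(b(.004,.076,.036,-.085),(0,255,0))
for s in(-.055,.055): dr([(.037*np.cos(t),s,.066+.037*np.sin(t)) for t in np.linspace(0,6.28,40)],(255,255,0))
cv2.imwrite('pics/ov4.png',big)
```

```text
0.020083931534085473 [[277.44436139 148.31703549]]
```

View pics/ov4.png

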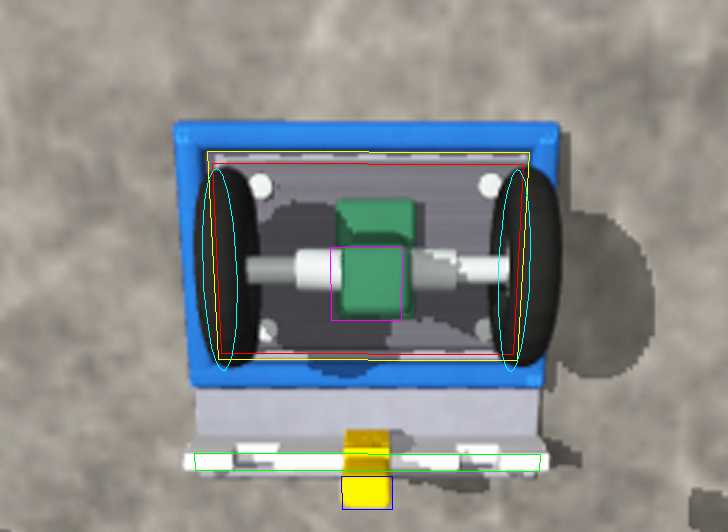

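Run:
```python
from h import *
import pickle
c=pickle.load(open('w4.pkl','rb')); im=cv2.imread('pics/raw_w4.png'); 
x,y,a=.543,-.353,np.radians(-3.4)
o=np.clip((proj(None,[[x,y,.05]],c)[0]-[130,95]).astype(int),0,None)
t,p=np.meshgrid(np.linspace(0,2*np.pi,60),np.linspace(0,2*np.pi,30)); t=t.ravel();p=p.ravel()
r=.028+.009*np.cos(p)
def ext(s,dx,dy):
    P=np.c_[dx+r*np.cos(t),s*.055+dy+.009*np.sin(p),.066+r*np.sin(t)]
    P=np.c_[x+P[:,0]*np.cos(a)-P[:,1]*np.sin(a),y+P[:,0]*np.sin(a)+P[:,1]*np.cos(a),P[:,2]]
    q=(proj(None,P,c)-o+.5)*2.8; return np.r_[q.min(0),q.max(0)].round()
for dy in(0,-.001,-.002): print(dy,ext(1,.0005,dy),ext(-1,.0005,dy))
print('obs L 195,165,260,368  R 490,165,561,367')
print('post top', ray(None,[np.array([372,282])/2.8-.5+o],.106,c)[0])
```

```text
0 [181. 168. 256. 369.] [480. 168. 552. 370.]
-0.001 [184. 168. 258. 369.] [482. 168. 555. 370.]
-0.002 [187. 168. 261. 369.] [484. 168. 558. 370.]
obs L 195,165,260,368  R 490,165,561,367
post top [ 0.54361685 -0.35487192  0.106     ]
```

Run:
```python
from h import *
import pickle
c=pickle.load(open('w4.pkl','rb')); im=cv2.imread('pics/raw_w4.png').astype(int)
x,y,a=.543,-.353,np.radians(-3.4)
o=np.clip((proj(None,[[x,y,.05]],c)[0]-[130,95]).astype(int),0,None)
m=((im.max(2)<62)).astype(np.uint8)
t,p=np.meshgrid(np.linspace(0,2*np.pi,90),np.linspace(0,2*np.pi,40)); t=t.ravel();p=p.ravel(); r=.028+.009*np.cos(p)
def hull(s,dx,dy,th):
    Y=.009*np.sin(p); Z=r*np.sin(t); Y,Z=Y*np.cos(th)+s*Z*np.sin(th),Z*np.cos(th)-s*Y*np.sin(th)
    P=np.c_[dx+r*np.cos(t),s*.055+dy+Y,.066+Z]
    P=np.c_[x+P[:,0]*np.cos(a)-P[:,1]*np.sin(a),y+P[:,0]*np.sin(a)+P[:,1]*np.cos(a),P[:,2]]
    h=np.zeros(m.shape,np.uint8); cv2.fillConvexPoly(h,cv2.convexHull((proj(None,P,c)*16).astype(np.int32)),1,shift=4); return h
for s in(1,-1):
    box=cv2.dilate(hull(s,.0005,-.002,0),np.ones((13,13)))
    mm=m*box; 
    n,l,st,_=cv2.connectedComponentsWithStats(cv2.morphologyEx(mm,cv2.MORPH_OPEN,np.ones((3,3)))); i=1+st[1:,4].argmax(); print(s,st[i])
    hm=np.zeros_like(m); cv2.fillConvexPoly(hm,cv2.convexHull(np.argwhere(l==i)[:,::-1].astype(np.int32)),1)
    best=[]
    for dx in np.arange(-.001,.003,.001):
      for dy in np.arange(-.006,.0021,.0005):
        for th in np.arange(-.16,.161,.04):
            h=hull(s,dx,dy,th); best.append(((h&hm).sum()/(h|hm).sum(),dx,dy,th))
    best.sort(reverse=True); print(np.round(best[:5],4).tolist())
    rows=slice(110,185); print([(r0,np.where(l[r0]==i)[0][[0,-1]].tolist()) for r0 in range(120,180,10) if (l[r0]==i).any()])
```

```text
1 [ 217  108   24   71 1376]
[[0.9489, 0.001, -0.0035, -0.08], [0.943, 0.001, -0.004, -0.04], [0.9424, 0.0, -0.0035, -0.08], [0.9382, 0.0, -0.0035, -0.04], [0.938, 0.002, -0.0035, -0.08]]
[(120, [217, 237]), (130, [217, 238]), (140, [217, 234]), (150, [217, 240]), (160, [218, 239]), (170, [221, 238])]
-1 [ 321  108   27   71 1486]
[[0.9596, 0.001, -0.0035, 0.0], [0.9585, 0.002, -0.0035, 0.0], [0.9567, 0.0, -0.0035, 0.0], [0.946, 0.001, -0.004, 0.0], [0.9396, 0.001, -0.004, -0.04]]
[(120, [324, 346]), (130, [323, 347]), (140, [329, 347]), (150, [321, 346]), (160, [321, 345]), (170, [323, 342])]
```

Picture ov4: the unit is seated squarely in the cradle, about 3 mm toward -y within its play. Tyres are at (228,267) and (525,267), and the tab is at (366,490), matching the stand fit. I'll take the +y wheel first.

Call:
drive_tool([
  [[0,0,0],[2.5,2.5,-2],2.6],
  [[0,0,0],[2.6,2.6,-4],2.6],
  [[0,0,0],[0,0,-4],2.6],
  [[0,0,0],[0,0,-3],2.6],
  [[0,0,0],[0,0,-2],2.6],
  [[0,0,0],[0,0,0],2.6],
  [[0,0,0],[0,0,0],2.6],
])

```text
clock: 14.52
position: [0.5465, -0.3023, 0.1193]
ee_rot: [0.001, 1.0, -0.029, 0.001]
contact_force: [-0.8, 0.2, 0.5]
width: 0.0261
gripper_force: 0.0
```

Run:
```python
from h import *
c=cal('wrist'); im=snap('wrist','w5.png'); s=manip.get_state(); print(s['position'],s['contact_force'])
P=s['position']; u=proj(None,[[P[0],P[1],.103]],c)[0]; print(u)
o=np.clip((u-[100,110]).astype(int),0,[360,240]); cv2.imwrite('pics/v5.png',cv2.resize(im[o[1]:o[1]+180,o[0]:o[0]+200],None,fx=3,fy=3,interpolation=cv2.INTER_CUBIC)); print(o)
```

```text
[ 0.54660921 -0.30239989  0.1196133 ] [ 1.06589863 -0.04091586  1.59080797]
[280.64883167 269.72170576]
[180 159]
```

View pics/v5.png

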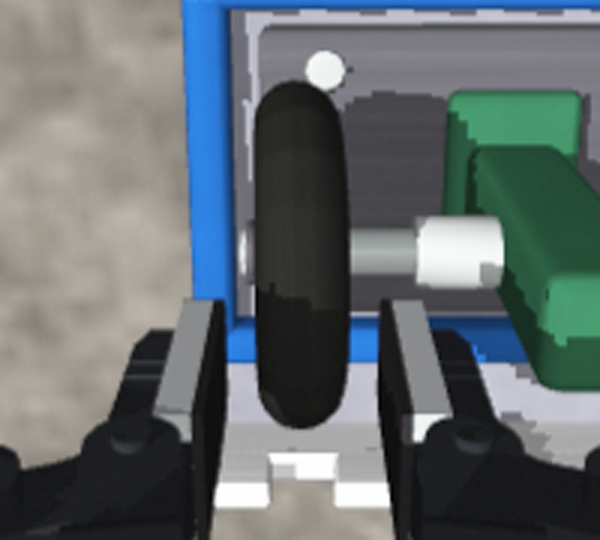

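Picture v5: tyre upright between the open fingers, with tyre edges at x≈255–350 and pads at 225 and 385, so it is well centred. Lowering onto the tyre top.

Call:
drive_tool([
  [[0,0,0],[0,0,-1.2],2.6],
  [[0,0,0],[0,0,-1.2],2.6],
  [[0,0,0],[0,0,-0.5],2.2],
  [[0,0,0],[0,0,0],2.2],
  [[0,0,0],[0,0,0],2.2],
])

```text
clock: 15.2
position: [0.546, -0.302, 0.0894]
ee_rot: [0.0, 1.0, -0.029, 0.0]
contact_force: [-0.5, 0.4, -0.4]
width: 0.0221
gripper_force: 0.0
```

Call:
drive_tool([
  [[0,0,0],[0,0.1,0],2.2],
  [[0,0,0],[0,0,0],2.2],
])

```text
clock: 15.45
position: [0.546, -0.3008, 0.0896]
ee_rot: [0.0, 1.0, -0.029, 0.0]
contact_force: [0.0, -0.2, 0.8]
width: 0.0219
gripper_force: 0.0
```

Call:
drive_tool([
  [[0,0,0],[0,0.05,0],2.2],
  [[0,0,0],[0,0,0],2.2],
])

```text
clock: 15.7
position: [0.5459, -0.3003, 0.0894]
ee_rot: [0.0, 1.0, -0.029, 0.0]
contact_force: [-0.2, 0.6, 0.5]
width: 0.0219
gripper_force: 0.0
```

Call:
drive_tool([
  [[0,0,0],[0,0.05,0],2.2],
  [[0,0,0],[0,0,0],2.2],
])

```text
clock: 15.95
position: [0.5459, -0.3, 0.0894]
ee_rot: [0.0, 1.0, -0.029, 0.0]
contact_force: [0.4, -1.3, 0.3]
width: 0.0219
gripper_force: 0.3
```

Call:
drive_tool([
  [[0,0,0],[0,0.04,0],2.2],
  [[0,0,0],[0,0,0],2.2],
])

```text
clock: 16.2
position: [0.5459, -0.2995, 0.0894]
ee_rot: [0.0, 1.0, -0.029, 0.0]
contact_force: [-0.0, -1.1, 0.6]
width: 0.0224
gripper_force: 0.3
```

Call:
drive_tool([
  [[0,0,0],[0,0.03,0],2.2],
  [[0,0,0],[0,0,0],2.2],
])

```text
clock: 16.45
position: [0.5459, -0.2991, 0.0893]
ee_rot: [0.0, 1.0, -0.029, 0.0]
contact_force: [0.6, -0.9, -0.1]
width: 0.0218
gripper_force: 0.3
```

Call:
drive_tool([
  [[0,0,0],[0,0.03,0],2.2],
  [[0,0,0],[0,0,0],2.2],
])

```text
clock: 16.7
position: [0.5459, -0.2988, 0.0893]
ee_rot: [0.0, 1.0, -0.029, 0.0]
contact_force: [0.2, -0.9, -0.2]
width: 0.0222
gripper_force: 0.3
```

Call:
drive_tool([
  [[0,0,0],[0,0.06,0],2.2],
  [[0,0,0],[0,0,0],2.2],
])

```text
clock: 16.95
position: [0.5458, -0.2981, 0.0893]
ee_rot: [-0.0, 1.0, -0.029, -0.0]
contact_force: [-0.6, -1.1, 0.4]
width: 0.0222
gripper_force: 0.2
```

Call:
drive_tool([
  [[0,0,0],[0,0.06,0],2.2],
  [[0,0,0],[0,0,0],2.2],
])

```text
clock: 17.2
position: [0.5458, -0.2976, 0.0893]
ee_rot: [0.0, 1.0, -0.029, -0.0]
contact_force: [-0.2, -0.9, 0.3]
width: 0.0223
gripper_force: 0.2
```

Call:
drive_tool([
  [[0,0,0],[0,0.04,0],2.2],
  [[0,0,0],[0,0,0],2.2],
])

```text
clock: 17.45
position: [0.5459, -0.2972, 0.0893]
ee_rot: [0.0, 1.0, -0.029, -0.0]
contact_force: [0.1, -0.2, 0.5]
width: 0.022
gripper_force: 0.3
```

Call:
drive_tool([
  [[0,0,0],[0,0.05,0],2.2],
  [[0,0,0],[0,0,0],2.2],
])

```text
clock: 17.7
position: [0.5459, -0.2967, 0.0893]
ee_rot: [0.0, 1.0, -0.029, 0.0]
contact_force: [-0.5, -0.7, 0.0]
width: 0.022
gripper_force: 0.3
```

Call:
drive_tool([
  [[0,0,0],[0,0.03,0],2.2],
  [[0,0,0],[0,0,0],2.2],
])

```text
clock: 17.95
position: [0.5459, -0.2964, 0.0894]
ee_rot: [0.0, 1.0, -0.029, 0.0]
contact_force: [1.7, -0.2, 1.0]
width: 0.0219
gripper_force: 0.3
```

Call:
drive_tool([
  [[0,0,0],[0,0.03,0],2.2],
  [[0,0,0],[0,0,0],2.2],
])

```text
clock: 18.2
position: [0.5459, -0.2961, 0.0893]
ee_rot: [0.0, 1.0, -0.029, -0.0]
contact_force: [0.2, -0.2, 0.7]
width: 0.0217
gripper_force: 0.3
```

Call:
drive_tool([
  [[0,0,0],[0,0.03,0],2.2],
  [[0,0,0],[0,0,0],2.2],
])

```text
clock: 18.45
position: [0.5459, -0.2958, 0.0893]
ee_rot: [0.0, 1.0, -0.029, 0.0]
contact_force: [0.7, -0.8, 0.8]
width: 0.0221
gripper_force: 0.3
```

Call:
drive_tool([
  [[0,0,0],[0,0.02,0],2.2],
  [[0,0,0],[0,0,0],2.2],
])

```text
clock: 18.7
position: [0.5459, -0.2956, 0.0893]
ee_rot: [0.0, 1.0, -0.029, 0.0]
contact_force: [0.1, -0.9, 0.1]
width: 0.0219
gripper_force: 0.3
```

Call:
drive_tool([
  [[0,0,0],[0,0.02,0],2.2],
  [[0,0,0],[0,0,0],2.2],
])

```text
clock: 18.95
position: [0.5459, -0.2954, 0.0893]
ee_rot: [0.0, 1.0, -0.029, 0.0]
contact_force: [0.5, 0.0, 0.3]
width: 0.0219
gripper_force: 0.3
```

Call:
drive_tool([
  [[0,0,0],[0,0.03,0],2.2],
  [[0,0,0],[0,0,0],2.2],
])

```text
clock: 19.2
position: [0.5459, -0.2953, 0.0893]
ee_rot: [0.0, 1.0, -0.029, 0.0]
contact_force: [0.0, -1.5, 0.7]
width: 0.0219
gripper_force: 0.6
```

Call:
drive_tool([
  [[0,0,0],[0,0.03,0],2.2],
  [[0,0,0],[0,0,0],2.2],
])

```text
clock: 19.45
position: [0.5459, -0.2952, 0.0894]
ee_rot: [0.0, 1.0, -0.029, 0.0]
contact_force: [-0.3, -2.3, 0.5]
width: 0.0225
gripper_force: 1.1
```

Call:
drive_tool([
  [[0,0,0],[0,0.02,0],2.2],
  [[0,0,0],[0,0,0],2.2],
])

```text
clock: 19.7
position: [0.5459, -0.2951, 0.0894]
ee_rot: [0.0, 1.0, -0.029, 0.0]
contact_force: [-0.5, -4.2, 0.1]
width: 0.022
gripper_force: 1.6
```

Outward stop reached at 4.9 mm of travel with a clear force rise, so this is the worn wheel. Now rocking it inward.

Call:
drive_tool([
  [[0,0,0],[0,-0.15,0],2.2],
  [[0,0,0],[0,-0.15,0],2.2],
  [[0,0,0],[0,-0.1,0],2.2],
  [[0,0,0],[0,-0.1,0],2.2],
  [[0,0,0],[0,-0.1,0],2.2],
  [[0,0,0],[0,-0.1,0],2.2],
  [[0,0,0],[0,-0.1,0],2.2],
  [[0,0,0],[0,0,0],2.2],
])

```text
clock: 20.7
position: [0.5459, -0.3028, 0.0893]
ee_rot: [0.0, 1.0, -0.029, 0.0]
contact_force: [0.3, 1.0, -0.2]
width: 0.0221
gripper_force: 0.1
```

Call:
drive_tool([
  [[0,0,0],[0,-0.1,0],2.2],
  [[0,0,0],[0,-0.1,0],2.2],
  [[0,0,0],[0,-0.1,0],2.2],
  [[0,0,0],[0,0,0],2.2],
])

```text
clock: 21.2
position: [0.5458, -0.3058, 0.0893]
ee_rot: [0.0, 1.0, -0.029, -0.0]
contact_force: [0.3, 0.6, 0.2]
width: 0.0217
gripper_force: 0.1
```

Call:
drive_tool([
  [[0,0,0],[0,-0.05,0],2.2],
  [[0,0,0],[0,0,0],2.2],
])

```text
clock: 21.45
position: [0.5458, -0.3062, 0.0893]
ee_rot: [0.0, 1.0, -0.029, -0.0]
contact_force: [-0.6, -0.6, 0.6]
width: 0.0218
gripper_force: 0.2
```

Call:
drive_tool([
  [[0,0,0],[0,-0.04,0],2.2],
  [[0,0,0],[0,0,0],2.2],
])

```text
clock: 21.7
position: [0.5459, -0.3065, 0.0893]
ee_rot: [0.0, 1.0, -0.029, -0.0]
contact_force: [0.1, 0.1, 0.3]
width: 0.0217
gripper_force: 0.2
```

Call:
drive_tool([
  [[0,0,0],[0,-0.04,0],2.2],
  [[0,0,0],[0,0,0],2.2],
])

```text
clock: 21.95
position: [0.5458, -0.307, 0.0893]
ee_rot: [0.0, 1.0, -0.029, -0.0]
contact_force: [0.0, 0.9, 0.0]
width: 0.0222
gripper_force: 0.2
```

Call:
drive_tool([
  [[0,0,0],[0,-0.03,0],2.2],
  [[0,0,0],[0,0,0],2.2],
])

```text
clock: 22.2
position: [0.5458, -0.3072, 0.0893]
ee_rot: [0.0, 1.0, -0.029, -0.0]
contact_force: [-0.4, 0.4, 0.1]
width: 0.0222
gripper_force: 0.3
```

Call:
drive_tool([
  [[0,0,0],[0,-0.03,0],2.2],
  [[0,0,0],[0,0,0],2.2],
])

```text
clock: 22.45
position: [0.5458, -0.3073, 0.0893]
ee_rot: [-0.0, 1.0, -0.029, -0.0]
contact_force: [1.1, 1.5, 1.0]
width: 0.022
gripper_force: 0.8
```

Call:
drive_tool([
  [[0,0,0],[0,-0.03,0],2.2],
  [[0,0,0],[0,0,0],2.2],
])

```text
clock: 22.7
position: [0.5458, -0.3074, 0.0893]
ee_rot: [-0.0, 1.0, -0.029, -0.0]
contact_force: [0.7, 2.6, 1.7]
width: 0.0217
gripper_force: 1.4
```

Call:
drive_tool([
  [[0,0,0],[0,-0.02,0],2.2],
  [[0,0,0],[0,0,0],2.2],
])

```text
clock: 22.95
position: [0.5458, -0.3075, 0.0893]
ee_rot: [-0.0, 1.0, -0.029, -0.0]
contact_force: [0.5, 4.9, 1.6]
width: 0.022
gripper_force: 2.0
```

Inward stop reached: about 8 mm total play at the tyre, so the +y wheel is the worn one and has been rocked fully both ways. Backing off, lifting clear, and going over the tab.

Call:
drive_tool([
  [[0,0,0],[0,0.2,0],2.2],
  [[0,0,0],[0,0.05,0],2.4],
  [[0,0,0],[0,0,1.5],2.4],
  [[0,0,0],[0,0,3],2.4],
  [[0,0,0],[-1,0,4],4],
  [[0,0,0],[-3,-1.3,3],4.5],
  [[0,0,0],[-3,-2,0],4.5],
  [[0,0,0],[-1.8,-1,0],4.5],
])

```text
clock: 23.95
position: [0.4569, -0.3498, 0.2058]
ee_rot: [0.001, 1.0, -0.03, 0.001]
contact_force: [-0.4, -0.2, -0.3]
width: 0.0456
gripper_force: 0.0
```

Call:
drive_tool([
  [[0,0,0],[0,0,0],4.5],
  [[0,0,0],[0,0,0],4.5],
])

```text
clock: 24.2
position: [0.4585, -0.3482, 0.2041]
ee_rot: [-0.0, 1.0, -0.029, 0.0]
contact_force: [0.8, -0.6, -0.1]
width: 0.045
gripper_force: 0.0
```

Run:
```python
from h import *
c=cal('wrist'); im=snap('wrist','w6.png'); s=manip.get_state(); print(s['position'],s['ee_rot'])
hsv=cv2.cvtColor(im,cv2.COLOR_BGR2HSV); m=cv2.inRange(hsv,(20,150,170),(35,255,255))
n,l,st,ce=cv2.connectedComponentsWithStats(m)
print('pred',proj(None,[[.4582,-.348,.076]],c))
for i in range(1,n):
    if st[i,4]>100:
        r=cv2.minAreaRect((ray(None,np.argwhere(l==i)[:,::-1],.076,c)[:,:2]*1000).astype(np.float32)); print(st[i],ce[i],r)
print(stand('pics/raw_w6.png',c))
```

```text
[ 0.45866058 -0.34806406  0.20399303] [-3.24096347e-04  9.99584398e-01 -2.88255200e-02  1.26237870e-04]
pred [[280.13298175 209.18446733]]
[269 185  22  32 638] [279.35579937 200.67711599] ((465.9064025878906, -347.8894958496094), (18.5477237701416, 27.992019653320312), 86.6639404296875)
[ 270  243   30   59 1271] [283.01101495 273.36900079] ((395.1219482421875, -346.20892333984375), (58.72791290283203, 26.67926025390625), 5.701235771179199)
[149 265  22  17 148] [156.16891892 272.28378378] ((401.1080627441406, -230.79141235351562), (19.478240966796875, 17.119993209838867), 79.24589538574219)
[(np.False_, ((542.9114990234375, -352.4632568359375), (160.19590759277344, 111.23694610595703), 86.68319702148438))]
```

View pics/w6.png

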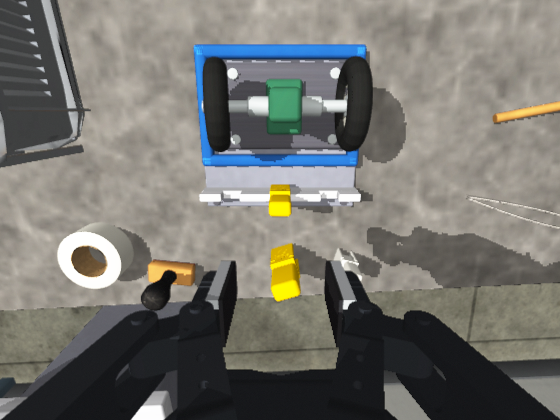

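Picture w6: tab at (280,205) centred on the tool line, worn wheel at (216,105) visibly leaning inward, and the unit still seated. Lowering to grip the tab.

Call:
drive_tool([
  [[0,0,0],[0,0,-3],4.5],
  [[0,0,0],[0,0,-4],4.5],
  [[0,0,0],[0,0,-3.5],4.5],
  [[0,0,0],[0,0,-2.5],4],
  [[0,0,0],[0,0,-1.7],4],
  [[0,0,0],[0,0,0],4],
])

```text
clock: 25.0
position: [0.4578, -0.3471, 0.0556]
ee_rot: [-0.001, 1.0, -0.029, -0.001]
contact_force: [-0.2, 0.0, -0.2]
width: 0.0403
gripper_force: 0.0
```

Call:
drive_tool([
  [[0,0,0],[0,0,0],2.5],
  [[0,0,0],[0,0,0],1.8],
  [[0,0,0],[0,0,0],1.5],
  [[0,0,0],[0,0,0],1.5],
  [[0,0,0],[0,0,0],1.5],
], force=30)

```text
clock: 25.62
position: [0.4582, -0.3488, 0.058]
ee_rot: [0.0, 1.0, -0.029, 0.001]
contact_force: [-0.1, 1.1, 4.1]
width: 0.0195
gripper_force: 32.0
```

Call:
drive_tool([
  [[0,0,0],[0,0,0.5],1.5],
  [[0,0,0],[0,0,1],1.5],
  [[0,0,0],[0,0,1.5],1.5],
  [[0,0,0],[0,0,1],1.5],
  [[0,0,0],[0,0,0],1.5],
  [[0,0,0],[0,0,0],1.5],
])

```text
clock: 26.38
position: [0.4577, -0.3484, 0.0972]
ee_rot: [-0.0, 1.0, -0.029, -0.0]
contact_force: [-0.0, 1.1, -0.9]
width: 0.0199
gripper_force: 31.7
```

Run:
```python
from h import *
s=manip.get_state(); print(s['position'],s['width'],s['gripper_force'],s['contact_force'])
c=cal('wrist'); im=snap('wrist','w7.png'); P=s['position']
hsv=cv2.cvtColor(im,cv2.COLOR_BGR2HSV); m=cv2.inRange(hsv,(20,150,60),(35,255,255))
n,l,st,ce=cv2.connectedComponentsWithStats(m)
for i in range(1,n):
    if st[i,4]>100: print(st[i],ce[i])
print('pred tab top/bottom if held',proj(None,[[P[0],P[1],P[2]+.0195],[P[0],P[1],P[2]-.042]],c))
```

```text
[ 0.45766594 -0.34836248  0.09724404] 0.01990704031391307 31.654488444328308 [-0.01421968  1.14650975 -0.92187527]
[ 258  237   51  139 5517] [282.25339859 306.42378104]
pred tab top/bottom if held [[280.68588776 310.38428809]
 [280.42847787 249.78635217]]
```

Call:
drive_tool([
  [[0,0,0],[0.15,2,0],1.5],
  [[0,0,0],[0.2,2,0],1.5],
  [[0,0,0],[0,1.05,0],1.5],
  [[0,0,0],[0,0,0],1.5],
  [[0,0,0],[0,0,-0.8],1.5],
  [[0,0,0],[0,0,0],1.5],
  [[0,0,0],[0,0,0],1.5],
])

```text
clock: 27.3
position: [0.4613, -0.2984, 0.0891]
ee_rot: [-0.0, 1.0, -0.029, -0.0]
contact_force: [-0.0, -0.6, 0.3]
width: 0.0197
gripper_force: 31.7
```

Run:
```python
from h import *
c=cal('wrist'); im=snap('wrist','w8.png'); print(stand('pics/raw_w8.png',c))
s=manip.get_state(); print(s['position'],s['contact_force'])
hsv=cv2.cvtColor(im,cv2.COLOR_BGR2HSV)
# white rail top: end points
x,y,a=.543,-.3525,np.radians(-3.4)
P=np.array([[-.085,k,.036] for k in(-.076,-.059,-.041,0,.041,.059,.076)])
W=np.c_[x+P[:,0]*np.cos(a)-P[:,1]*np.sin(a),y+P[:,0]*np.sin(a)+P[:,1]*np.cos(a),P[:,2]]
q=proj(None,W,c); print(q.round(1).tolist())
r=int(q[1:4,1].mean()); print(r,[ (u,int(im[r,u].min())) for u in range(int(q[6,0]) ,560,3)][:60] if 0 else im[r-1:r+2,:,:].min(axis=(0,2))[int(q[6,0])-15:].tolist()[::2])
```

```text
[(np.False_, ((542.6771240234375, -351.9053955078125), (160.21029663085938, 111.9249496459961), 86.67306518554688))]
[ 0.46134321 -0.29844436  0.08919001] [0.86668026 0.67150667 0.31466613]
[[473.2, 243.0], [447.1, 243.0], [419.3, 243.0], [356.1, 242.9], [292.9, 242.9], [265.1, 242.9], [238.9, 242.9]]
242 [155, 154, 155, 155, 204, 254, 254, 254, 254, 254, 254, 254, 254, 254, 254, 254, 254, 254, 254, 254, 234, 0, 0, 0, 0, 0, 0, 0, 0, 0, 0, 0, 0, 0, 0, 0, 0, 62, 199, 199, 199, 199, 199, 199, 199, 199, 199, 199, 200, 200, 199, 201, 227, 254, 254, 254, 254, 254, 254, 231, 115, 115, 114, 114, 116, 115, 114, 114, 114, 115, 116, 116, 164, 202, 254, 254, 254, 254, 254, 254, 254, 254, 254, 254, 254, 254, 254, 254, 254, 254, 254, 254, 254, 254, 254, 254, 254, 253, 133, 114, 114, 134, 191, 190, 190, 182, 77, 122, 123, 163, 196, 201, 239, 253, 254, 254, 254, 254, 253, 254, 254, 253, 253, 253, 253, 253, 253, 253, 253, 131, 133, 137, 136, 135, 132, 128, 128, 127, 126, 128, 127, 130, 127, 128, 129, 131, 133, 135, 137, 139, 142, 141, 145, 146, 149, 151, 154, 159, 165, 171, 166, 163, 158, 153, 148, 143, 137, 134, 131]
```

Call:
drive_tool([
  [[0,0,0],[0,0.05,-0.7],1.5],
  [[0,0,0],[0,0,-0.6],1.5],
  [[0,0,0],[0,0,-0.3],1.5],
  [[0,0,0],[0,0,0],1.5],
])

```text
clock: 27.85
position: [0.4612, -0.2974, 0.0729]
ee_rot: [-0.0, 1.0, -0.029, -0.0]
contact_force: [1.2, -0.3, -0.2]
width: 0.0197
gripper_force: 31.7
```

Call:
drive_tool([
  [[0,0,0],[0,0,-0.5],1.5],
  [[0,0,0],[0,0,-0.4],1.5],
  [[0,0,0],[0,0,0],1.5],
])

```text
clock: 28.22
position: [0.4611, -0.2973, 0.0639]
ee_rot: [-0.0, 1.0, -0.029, -0.0]
contact_force: [0.8, -0.4, 0.2]
width: 0.0192
gripper_force: 31.7
```

Call:
drive_tool([
  [[0,0,0],[0,0,-0.3],1.5],
  [[0,0,0],[0,0,-0.2],1.5],
  [[0,0,0],[0,0,0],1.5],
])

```text
clock: 28.6
position: [0.4613, -0.2974, 0.0592]
ee_rot: [-0.0, 1.0, -0.029, -0.0]
contact_force: [-0.3, 0.2, -0.3]
width: 0.0197
gripper_force: 31.7
```

Call:
drive_tool([
  [[0,0,0],[0,0,-0.1],1.5],
  [[0,0,0],[0,0,0],1.5],
])

```text
clock: 28.85
position: [0.4614, -0.2975, 0.0583]
ee_rot: [0.0, 1.0, -0.029, 0.0]
contact_force: [0.4, -0.5, -0.2]
width: 0.0195
gripper_force: 31.7
```

Call:
drive_tool([
  [[0,0,0],[0,0,-0.05],1.5],
  [[0,0,0],[0,0,0],2.4],
  [[0,0,0],[0,0,0],3.2],
  [[0,0,0],[0,0,0],4],
  [[0,0,0],[0,0,0.5],4],
  [[0,0,0],[0,0,2],4],
  [[0,0,0],[0,0,4],4],
  [[0,0,0],[0,-1,5],4],
])

```text
clock: 29.85
position: [0.4607, -0.3066, 0.1735]
ee_rot: [-0.001, 1.0, -0.029, -0.001]
contact_force: [0.5, -1.1, -0.4]
width: 0.0402
gripper_force: 0.0
```

Call:
drive_tool([
  [[0,0,0],[0,-2,4],4],
  [[0,0,0],[0,-1.5,2],4],
  [[0,0,0],[0,0,0],4],
  [[0,0,0],[0,0,0],4],
])

```text
clock: 30.35
position: [0.4607, -0.3414, 0.2317]
ee_rot: [-0.001, 1.0, -0.029, -0.001]
contact_force: [-1.3, 0.2, 0.4]
width: 0.0399
gripper_force: 0.0
```

Run:
```python
from h import *
c=cal('wrist'); im=snap('wrist','w9.png'); s=manip.get_state(); print(s['position'],s['clock'])
hsv=cv2.cvtColor(im,cv2.COLOR_BGR2HSV); m=cv2.inRange(hsv,(20,150,60),(35,255,255))
n,l,st,ce=cv2.connectedComponentsWithStats(m)
for i in range(1,n):
    if st[i,4]>100: print(st[i],ce[i])
x,y,a=.543,-.3525,np.radians(-3.4)
def W(P): P=np.array(P); return np.c_[x+P[:,0]*np.cos(a)-P[:,1]*np.sin(a),y+P[:,0]*np.sin(a)+P[:,1]*np.cos(a),P[:,2]]
corn=[(-.085+i*h,.05+j*.01,z) for i in(-1,1) for j in(-1,1) for h,z in((.007,.076),(.0095,.046),(.0095,.014))]
for dz in(0,.014):
    q=proj(None,W(np.array(corn)+[0,0,dz]),c); print('pred tab',dz,q.min(0),q.max(0))
print(stand('pics/raw_w9.png',c))
g=cv2.inRange(hsv,(60,80,100),(95,255,255)); g[:,:180]=0;g[:,380:]=0
n,l,st,ce=cv2.connectedComponentsWithStats(g); i=1+st[1:,4].argmax(); print('post',st[i],ce[i]); print('pred post',proj(None,W(np.array([(i*.012+.001,j*.012-.002,.106) for i in(-1,1) for j in(-1,1)])),c))
```

```text
[ 0.46060651 -0.34122266  0.2313778 ] 30.4
[226 181  25  28 577] [238.24956672 195.01213172]
[ 277  236   29   51 1147] [290.25457716 261.78465562]
[164 256  18  15 136] [170.47058824 262.13235294]
pred tab 0 [224.3375024  179.44499454] [251.44567658 209.1956152 ]
pred tab 0.014 [221.70092917 182.0322173 ] [250.33435389 213.64426954]
[(np.False_, ((542.6376342773438, -352.369873046875), (160.3372039794922, 112.13008880615234), 86.67350769042969))]
post [ 274   84   33   38 1075] [291.8372093  101.99069767]
pred post [[305.88916013 123.52310695]
 [275.85621023 123.48047593]
 [306.72296512  91.28473352]
 [275.76013034  91.24067248]]
```

```bash
python3 -c "
from rig import job
print(job.sign_off())"
```

```text
the job is handed in; nothing more can be done
None
```

The job is handed in: the unit is seated in the cradle, the worn wheel is the one on the +y side (about 8 mm of play at the tyre, rocked to both stops, peaking near 4–5 N there), and the yellow tab is in the end notch beside it; I did not rock the other wheel.

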